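# Slide a flange under the height gauge and set the gauge down on it

### The arm

A 7-joint arm with a two-finger parallel gripper is mounted at the origin on the work surface. World frame = base frame: x ahead of the robot, y to its left, z up, the work surface at z = 0. Lengths are in m, angles in rad, forces in N, time in s.
With the tool pointing down it reaches from about 0.4 to 0.85 m from the base axis. Payload 6.9 kg.
Tool frame: the origin (TCP) lies midway between the tips of the shut fingers; the grasp point (between the pads) lies behind it (ctrl.pinch_z is the z of the grasp point in the tool frame, in m); z points along the fingers, y is the line along which they close (so a half turn about z gives the same grasp; the last joint's range is limited). The gripper opens to 85 mm and grips with 20 to 120 N. Pads are 22 mm wide; open, the fingers measure 114 mm over their backs; the gripper's body (76 mm by 85 mm) begins 54 mm behind the grasp point. The pads swing forward as they close: fully open they stand 13 mm farther back than shut.
Start: joints at [1.325, 0.507, -0.238, 1.5, 0.126, 1.149, -0.155], TCP at [0.215, -0.587, 0.231] pointing down, gripper open.
Joint ranges: [-3.08, 3.08], [-0.24, 2.05], [-1.43, 1.35], [0, 2.5], [-1.52, 4.66], [0.17, 1.96], [-2.89, 2.89]. Speed limits (rad/s): [2.39, 2.39, 3.14, 3.14, 3.14, 3.14, 3.14].

### API

Orientations are given as a unit quaternion [w, x, y, z].
In Python, from station import ctrl, get_state, vision, ticket, models gives the robot as it stands. Calls block until the motion is done:
- ctrl.movep(position, orientation): joint-space move of the TCP to a pose.
- ctrl.movel(position, frame=None, max_speed=0.15): straight line of the TCP; frame=None keeps the orientation; max_speed is the mean speed in m/s.
- ctrl.set_joints(angles): joint-space move.
- ctrl.ungrasp() and ctrl.close_gripper(force=None): open the fingers fully, or close them until they stop; force is the grip in N (None keeps the last).
- ctrl.pause(seconds).
- ctrl.ik(position, orientation): joint angles nearest the present ones, or None.
- get_state(): the state.
- vision.grab_frame(name): name is "scene" or "side" or "wrist"; returns (picture, depth): 480x640x3 uint8, blue, green, red; 480x640 float32, m along the optical axis (not along the pixel's ray), 0 where there is no reading.
- vision.camera_info(name): a dict with "mtx" (3x3 intrinsics, pixels), "dist_coeffs" ([k1, k2, p1, p2, k3] as OpenCV has them; the pictures are not rectified), "R" (3x3) and "t" (3): a world point X has camera coordinates R X + t; the wrist camera has in their place "hand_eye" (4x4, takes a point from camera to tool coordinates, whose origin is the TCP and whose axes are the flange's). Camera axes: x right, y down, z forward; pixel columns grow to the right and rows downward; lengths in m; the calibration is good to about 2 mm. A picture is of the moment at which its call begins: read the wrist's pose just before it. camera_info takes no time and is no camera call.
A pose or a line that the arm cannot do raises ctrl.Unreachable and nothing moves.
- ticket.close_job(): hands the job in; it is judged then, once.
Trained networks look in the newest picture that a camera, given by its name, has taken for a name from the list of things; names that differ only in an ending like _2 or _b are one class to them, and where a whole thing is asked for, a point or a joint stands for the part that bears it (a point fixed in the world has none). Each returns a list of dicts, best first, with "p" (0 to 1); they miss things now and then, are a little off and sometimes report something else, mostly with a low value. They report only what shows in the picture. A call takes as long as a camera call. They do not tell look-alikes from the thing itself.
- models.recognise(camera, target): "point" ([column, row] in pixels, amid what is visible of it).
- models.masks_of(camera, target): "mask" (480x640 bool, what is visible of it) and "point" ([column, row] in pixels, amid what is visible of it).
The state is a dict: "time": time; "qpos": joint angles; "qd": joint speeds; "tau": joint torques, N m; "tcp_pos": TCP position; "eef_rot": TCP orientation; "contact_force": force on the tool from outside, world axes, zero at the start; "wrist_torque": the same for the moment, N m; "width": finger opening in m; "gripper_force": force on a finger pad.
Only numpy, scipy, OpenCV 4.12 (cv2) and the standard library are available. Lean on these libraries where they do the work, as an engineer would, in place of code of your own. Each camera call takes 0.05 s, during which the arm holds its last target. There are 200 camera calls.

### The job

Slide the flange along the inspection plate, without lifting or tipping it, until it lies wholly inside the marked circle under the gauge. Then gently press the gauge spindle down by its cap until the spring plunger rests on the flange's boss and is pushed in about half-way, never onto its end stop, and let go. Leave the bearing ring, the micrometer and the caliper where they are.

Things in the scene. Friction and masses are not known exactly. Their poses are not given: they have to be found in the camera images.
- flange: The workpiece: a loose, turned aluminium blind flange, 0.6 to 0.96 kg, lying flat on the inspection plate. A disc 150 mm in diameter and 16 mm thick, with six dark bolt holes drawn on it, and in its middle a solid boss 54 mm in diameter at the foot and 50 mm at the top; 32 mm high overall. Origin: centre of its underside; z up. It starts at the left or the right marked circle, the bearing ring at the other.
- mark (a point): Centre of the middle one of three equal circles, pale lines on the dark stone inspection plate; straight under the gauge spindle. Inner diameter of the line 166 mm: the flange fits inside with 8 mm to spare all round. The point lies on the plate's top face, 20 mm above the desk. Axes: y along the row of circles (the others are centred at y = +205 and -205 mm), x away from the robot to the gauge column, z up.
- stand: The fixed stone plate, 340 (x) by 660 (y) by 20 mm, turned a little on the desk, with the gauge column on it. Origin: centre of the plate's underside; axes parallel to those of the mark, which is at x = -35 mm, y = 0. The column, 26 mm thick with a foot 64 mm across, stands at x = +105 mm; a dial 56 mm across lies on its top, up to 150 mm above the desk.
- arm (a point): Middle of the top face of the fixed grey arm that comes from the column towards the robot, over the middle circle; the spindle slides through it. The arm is 28 mm wide (y), 20 mm thick, its underside 88 mm above the plate. It reaches from the column to 15 mm past the spindle's axis on the robot's side. This point lies 70 mm from the spindle's axis, towards the column. Keep the hand clear of it while sliding the flange.
- quill_top (a point): Centre of the flat top of the black cap (34 mm in diameter, 10 mm thick) on the upper end of the gauge spindle, straight above the marked circle. With the spindle fully up it stands 160 mm above the plate; it goes down with the spindle. The tip of the free plunger (10 mm in diameter) is 98 mm below this point.
- quill (a joint): How far the gauge spindle has been pushed down, m: 0 fully up, at most 0.042. It starts at 0 to 0.010. Friction holds it wherever it is left; about 4 to 6 N on the cap moves it down. When it is at 0 the plunger's tip is 62 mm above the plate, which is 30 mm above the boss of a flange lying there.
- plunger (a joint): How far the spring plunger at the spindle's lower end is pushed up into it, m: 0 free, 0.012 on its end stop. Its spring gives 0.5 N at first and 3.5 N at the end stop. Half-way is 0.006, reached on the flange with the spindle at about 0.036.
- bearing: A loose steel bearing ring, 116 mm outside and 80 mm inside diameter, 26 mm high, on the marked circle at the other end. Leave it. Origin: centre of its underside.
- micrometer: A loose green bow micrometer, about 145 mm long and 40 mm wide, 15 mm high, lying on the far side of the plate, right of the column. Leave it. Origin: centre of its bow, on the underside.
- caliper: A loose steel caliper, 220 mm long, 50 mm wide at its jaws, 10 mm high, lying on the far side of the plate, left of the column. Leave it. Origin: middle of its beam, on the underside.
Not all that is in view belongs to the job. What is shaped like the flange but orange or purple is not meant.

How it is judged:
On the way, in this order (a step that is already met when the one before it is completed fails the run):
1. the flange lies still inside the circle under the gauge, the plunger not yet on it (horizontal distance between flange and mark below 0.008 m and linear speed of flange below 0.01 m/s and value of joint plunger below 0.001 m), for 0.2 s.
2. the spindle is down with the plunger pushed in about half-way on the flange (horizontal distance between flange and mark below 0.008 m and value of joint plunger between 0.003 and 0.009 m), for 0.2 s.
At the end, for the whole second after the job is handed in: The flange lies flat and still with its centre within 8 mm of the circle's centre, the plunger on its boss pushed in 3 to 9 mm; ring, micrometer and caliper within 10 mm of where they were (all of step 2 and angle between flange's own z axis and vertical below 0.03 rad and linear speed of flange below 0.01 m/s and distance of each of bearing, micrometer, caliper from where it was at the start of the episode below 0.01 m); the robot touches nothing.
It fails at once if the flange lifted more than 4 mm off the plate (height (world z) of flange above 0.024 m).
It fails at once if the flange tipped by more than 0.1 rad (angle between flange's own z axis and vertical above 0.1 rad).
It fails at once if the plunger driven onto its end stop (pushed in over 11.5 mm) (value of joint plunger above 0.0115 m).
It fails at once if bearing ring, micrometer or caliper shifted by more than 20 mm (distance of any of bearing, micrometer, caliper from where it was at the start of the episode above 0.02 m).
It also fails if it takes over 51 s, if anything falls off the work surface, if the arm or the gripper's body presses on something with over 40 N, if the wrist force passes 120 N, or if a joint passes its speed limit or range.

## Working session

There is one attempt and no reset: what is moved stays moved. The work goes in short steps, each a Python script; the robot and the scene stay as the last script left them, time stands still between calls to the robot, and variables do not carry over. Pictures are saved under pics/ and viewed, at most 10 in all, crops included, and the job is handed in when it is done.

```bash
mkdir -p pics; ls
python3 - <<'E'
from station import ctrl,get_state,vision,models
import cv2,numpy as np
s=get_state();print(s['time'],s['tcp_pos'],s['eef_rot'],s['contact_force'],ctrl.pinch_z)
ims=[]
for c in ['scene','side']:
    im,d=vision.grab_frame(c);np.savez('pics/%s0.npz'%c,im=im,d=d);cv2.imwrite(f'pics/{c}0.png',im)
    i=vision.camera_info(c);print(c,i['mtx'].tolist() if hasattr(i['mtx'],'tolist') else i['mtx'],i['dist_coeffs'],i['R'],i['t'])
    for n in ['flange','bearing','quill_top','arm','stand','micrometer','caliper']:
        print(n,[(np.round(r['point']).tolist(),round(r['p'],2)) for r in models.recognise(c,n)][:4])
E
```

```text
pics
0.0 [ 0.21451535 -0.58651801  0.2304333 ] [-8.60246790e-04  9.84657744e-01  1.74494568e-01 -1.82481164e-04] [-0.10632805 -0.12798422  0.11988398] -0.0187
scene [[532.5859249695691, 0.0, 324.9835595201362], [0.0, 532.5859249695691, 238.69457443060028], [0.0, 0.0, 1.0]] [-0.08637768  0.          0.          0.          0.        ] [[-0.4770753   0.8787771   0.01224588]
 [ 0.75294165  0.41586843 -0.5100317 ]
 [-0.45329685 -0.23410309 -0.86006843]] [ 0.33122189 -0.32402241  1.52092349]
flange [([219.0, 204.0], 0.82), ([291.0, 238.0], 0.79)]
bearing [([378.0, 302.0], 0.73), ([466.0, 308.0], 0.62), ([379.0, 251.0], 0.34)]
quill_top [([376.0, 300.0], 0.6), ([378.0, 251.0], 0.52)]
arm [([375.0, 305.0], 0.79)]
stand [([378.0, 303.0], 0.88)]
micrometer [([264.0, 286.0], 0.75)]
caliper [([400.0, 372.0], 0.8)]
side [[536.8963002184793, 0.0, 326.2604907759274], [0.0, 536.8963002184793, 232.314230294748], [0.0, 0.0, 1.0]] [-0.07674118  0.          0.          0.          0.        ] [[-0.91963692 -0.39258604 -0.01200584]
 [-0.20161526  0.49807728 -0.84336843]
 [ 0.33707451 -0.77317218 -0.53720159]] [0.45726606 0.26242786 0.8937082 ]
flange [([373.0, 213.0], 0.92), ([339.0, 252.0], 0.72), ([450.0, 235.0], 0.6)]
bearing [([236.0, 401.0], 0.78)]
quill_top [([288.0, 256.0], 0.87)]
arm [([259.0, 348.0], 0.77)]
stand [([260.0, 348.0], 0.89)]
micrometer [([275.0, 244.0], 0.73), ([339.0, 254.0], 0.48)]
caliper [([174.0, 346.0], 0.6)]
```

View pics/scene0.png

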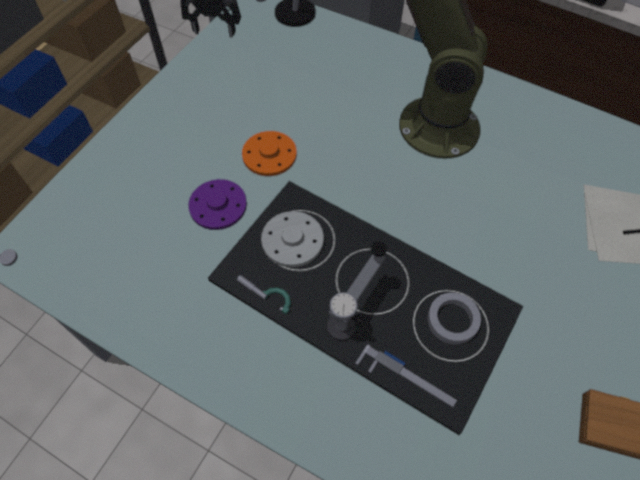

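View pics/side0.png

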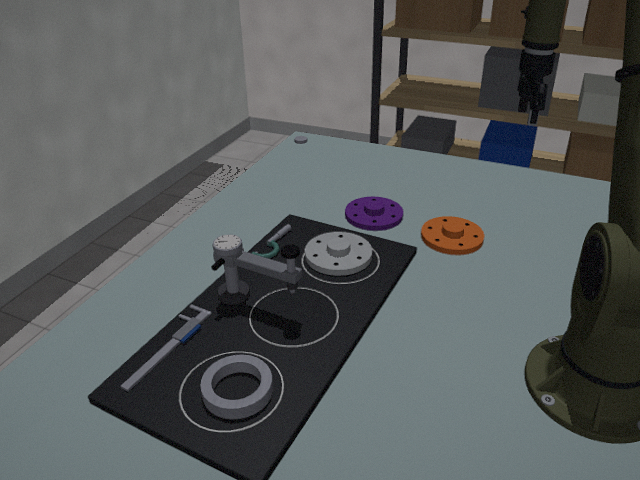

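The scene picture shows the aluminium flange at (291,238) in the right circle. The bearing ring is at (455,318), the cap at (379,248), the micrometer at (264,290) and the caliper at (405,375). The purple (218,204) and orange (269,153) flanges are decoys. The side picture agrees, with the flange at (338,252). Next I fit the plate from its pale circles and the flange from its mask.

```bash
cat > h.py <<'E'
import numpy as np,cv2
from station import ctrl,get_state,vision,models
from scipy.optimize import least_squares
from scipy.spatial.transform import Rotation as Ro
def cam(c):
    i=vision.camera_info(c);return [np.array(i[k],float) for k in('mtx','dist_coeffs','R','t')]
def proj(c,X):
    K,D,R,t=cam(c);return cv2.projectPoints(np.atleast_2d(np.float64(X)),cv2.Rodrigues(R)[0],t,K,D)[0][:,0]
def toplane(c,px,z):
    K,D,R,t=cam(c);p=cv2.undistortPoints(np.float64(px).reshape(-1,1,2),K,D)[:,0]
    d=np.c_[p,np.ones(len(p))]@R;o=-R.T@t
    return (o+d*((z-o[2])/d[:,2])[:,None])[:,:2]
def sil(c,x,y,parts):
    m=np.zeros((480,640),np.uint8);a=np.linspace(0,2*np.pi,72)
    for r0,r1,z0,z1 in parts:
        P=np.r_[np.c_[x+r0*np.cos(a),y+r0*np.sin(a),0*a+z0],np.c_[x+r1*np.cos(a),y+r1*np.sin(a),0*a+z1]]
        cv2.fillConvexPoly(m,np.round(cv2.convexHull(np.float32(proj(c,P)))*16).astype(np.int32),1,shift=4)
    return m>0
FL=[(.075,.075,.02,.036),(.027,.025,.036,.052)]
def fit(c,mask,parts,g):
    g=np.array(g,float);cen=lambda m:np.argwhere(m).mean(0)[::-1]
    for _ in range(6):
        g+=(toplane(c,cen(mask),.03)-toplane(c,cen(sil(c,*g,parts)),.03))[0]
    s=sil(c,*g,parts);return g,(s&mask).sum()/(s|mask).sum()
E
python3 - <<'E'
from h import *
def pale(c):
    z=np.load(f'pics/{c}0.npz');im=z['im'];g=im.max(2).astype(int)
    return g
# rough row from scene pixels
r=toplane('scene',[[372,281],[298,240],[451,326]],.02);print(r)
m0=r[0];yaw0=np.arctan2(*( (r[2]-r[1])*[-1,1]))
pts={}
for c in('scene','side'):
    z=np.load(f'pics/{c}0.npz');g=cv2.cvtColor(z['im'],cv2.COLOR_BGR2GRAY)
    th=cv2.morphologyEx(g,cv2.MORPH_TOPHAT,np.ones((9,9)))
    v,u=np.where((th>35));pts[c]=toplane(c,np.c_[u,v],.02)
def res(p,P,gate):
    a=p[2];ey=np.array([-np.sin(a),np.cos(a)])
    d=np.min([abs(np.linalg.norm(P-(p[:2]+k*ey),axis=1)-.084) for k in(-.205,0,.205)],0)
    return np.minimum(d,gate)
for name,P in(('scene',pts['scene']),('side',pts['side']),('both',np.r_[pts['scene'],pts['side']])):
    p=np.r_[m0,yaw0]
    for gate in(.012,.006,.003):
        Q=P[res(p,P,1)<gate];p=least_squares(lambda q:res(q,Q,1),p,loss='soft_l1',f_scale=.001).x
    print(name,p,len(Q),np.median(res(p,Q,1)))
np.save('mark.npy',p)
for c,n in(('scene','flange'),('side','flange')):
    vision.grab_frame(c)
    for r in models.masks_of(c,n)[:4]:
        print(c,r['point'],r['p'],fit(c,r['mask'],FL,toplane(c,r['point'],.03)[0]))
    for r in models.masks_of(c,'bearing')[:2]: print('b',r['point'],toplane(c,r['point'],.035))
    for n in('micrometer','caliper'):
        for r in models.masks_of(c,n)[:1]:
            q=np.argwhere(r['mask'])[:,::-1];w=toplane(c,q,.03);print(n,r['p'],cv2.boxPoints(cv2.minAreaRect(np.float32(w))).round(3).tolist())
# cap height: depth
print(vision.camera_info('wrist')['hand_eye'])
for c,u,v in(('scene',379,247),('side',289,249)):
    d=np.load(f'pics/{c}0.npz')['d'];K,D,R,t=cam(c);p=cv2.undistortPoints(np.float64([[[u,v]]]),K,D)[0,0]
    for dv in(-3,0,3): 
        z=d[v+dv,u];print(c,R.T@(np.r_[p,1]*z-t))
E
```

```text
[[ 0.54967893  0.04631436]
 [ 0.53682376 -0.16060783]
 [ 0.56531715  0.25204757]]
scene [ 0.54738244  0.04509269 -0.07314579] 1128 0.001357408593289193
side [ 0.54585118  0.04622447 -0.0707365 ] 1397 0.0012219552110821208
both [ 0.54632436  0.0457944  -0.07064192] 2445 0.001271877645300068
scene [291.2, 239.0] 0.96 (array([ 0.54220932, -0.17340008]), np.float64(0.9438669438669439))
scene [268.3, 150.6] 0.68 (array([ 0.34182814, -0.36206826]), np.float64(0.9087574507106831))
scene [215.5, 204.7] 0.64 (array([ 0.54719518, -0.39011852]), np.float64(0.8901353965183753))
b [463.4, 313.4] [[0.53081052 0.26488309]]
micrometer 0.8 [[0.6570000052452087, -0.22499999403953552], [0.703000009059906, -0.23100000619888306], [0.722000002861023, -0.08399999886751175], [0.6759999990463257, -0.07800000160932541]]
caliper 0.69 [[0.6840000152587891, 0.3199999928474426], [0.6959999799728394, 0.10000000149011612], [0.7459999918937683, 0.10300000011920929], [0.7329999804496765, 0.3230000138282776]]
side [372.1, 211.3] 0.9 (array([ 0.52501358, -0.36694366]), np.float64(0.8707409410492158))
side [453.4, 234.5
[... 356 characters left out ...]
84]]
caliper 0.96 [[0.6700000166893005, 0.3269999921321869], [0.6909999847412109, 0.10000000149011612], [0.7459999918937683, 0.10499999672174454], [0.7250000238418579, 0.3319999873638153]]
[[-1.02829967e-03 -9.48416568e-01 -3.17025166e-01  8.12346303e-02]
 [ 9.99999121e-01 -1.24070222e-03  4.68113568e-04 -1.02034801e-03]
 [-8.37300492e-04 -3.17024406e-01  9.48417010e-01 -1.42190028e-01]
 [ 0.00000000e+00  0.00000000e+00  0.00000000e+00  1.00000000e+00]]
scene [0.54511899 0.04542125 0.17235524]
scene [0.54374595 0.04503341 0.16992629]
scene [0.54628671 0.0457511  0.174421  ]
side [0.54927148 0.04188228 0.16936719]
side [0.54663241 0.04676665 0.17312923]
side [0.54382377 0.05196487 0.177133  ]
```

```bash
cat >> h.py <<'E'
TH=np.radians(12);up=np.array([0,0,1.])
def frame(u,th=TH):
    f=np.r_[u/np.linalg.norm(u),0];z=f*np.sin(th)-up*np.cos(th);x=-f*np.cos(th)-up*np.sin(th)
    q=Ro.from_matrix(np.c_[x,np.cross(z,x),z]).as_quat();return q[[3,0,1,2]]
M=np.load('mark.npy')
E
python3 - <<'E'
from h import *
F=np.array([.5417,-.1729]);m=M[:2];u=(m-F)/np.linalg.norm(m-F);q=frame(u)
Z=.029-.013*np.cos(TH)
a=F-.095*u
for p,z in((a,.16),(a,Z),(m-.07*u,Z)): print(p,z,ctrl.ik(np.r_[p,z],q))
ctrl.movep(np.r_[a,.16],q)
ctrl.movel(np.r_[a,Z],max_speed=.1)
s=get_state();print(s['time'],s['tcp_pos'],s['contact_force'],s['width'],s['qpos'])
im,d=vision.grab_frame('wrist');cv2.imwrite('pics/w1.png',im)
E
```

```text
[ 0.53969164 -0.26787877] 0.16 [ 0.44636969  0.59295782  0.13774838  1.57648195 -0.28708631  1.10420578
 -2.45146374]
[ 0.53969164 -0.26787877] 0.016284081190460528 [ 0.45857171  0.7614829   0.11829311  1.70381898 -0.36195182  0.82103075
 -2.34731169]
[ 0.54484452 -0.02418995] 0.016284081190460528 [ 0.12883069  0.66948052  0.01083455  1.94192859 -0.39247985  0.59089542
 -2.69155569]
4.8583 [ 0.54005467 -0.26810706  0.01692561] [-0.22251285 -0.10229115  0.21730969] 0.08507788017893218 [ 0.47336083  0.75907078  0.09327841  1.70315151 -0.33968792  0.81646452
 -2.36778984]
```

View pics/w1.png

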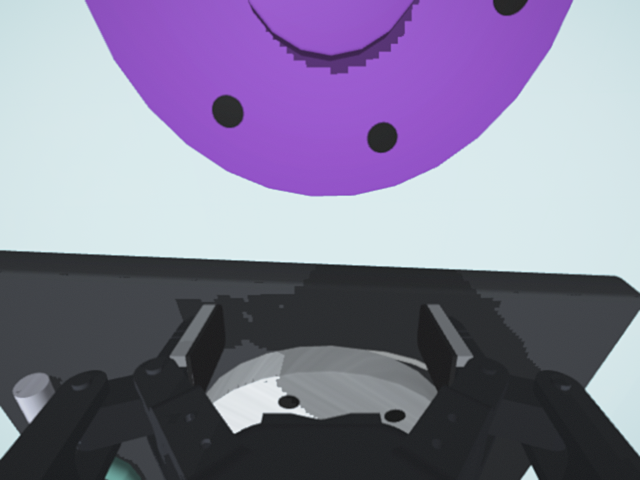

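The wrist picture shows the fingertips at (195,335) and (445,335) low over the plate, centred on the flange rim (330,350). The decoy is well behind them. I'll push to about 12 mm short of the mark, then re-measure.

```bash
cat >> h.py <<'E'
def flange(near):
    out=[]
    for c in('scene','side'):
        im,_=vision.grab_frame(c);cv2.imwrite(f'pics/{c}_{get_state()["time"]:.1f}.png',im)
        for r in models.masks_of(c,'flange')[:4]:
            g=toplane(c,r['point'],.03)[0]
            if np.linalg.norm(g-near)<.09: print(c,r['p'],fit(c,r['mask'],FL,g),r['mask'].sum(),sil(c,*near,FL).sum())
E
python3 - <<'E'
from h import *
F=np.array([.5417,-.1729]);m=M[:2];u=(m-F)/np.linalg.norm(m-F)
Z=.029-.013*np.cos(TH)
for k in np.linspace(.095,.07-.205,5)[1:]:
    ctrl.movel(np.r_[F-k*u,Z],max_speed=.06)
    s=get_state();print(s['time'],s['tcp_pos'],s['contact_force'])
e=s['tcp_pos'][:2]+.07*u;print('expected',e)
flange(e)
E
ls pics
```

```text
6.0167 [ 0.54096986 -0.2101668   0.0162893 ] [ 0.26287198 -1.92213459 -0.02979906]
7.125 [ 0.54207097 -0.15253444  0.01627408] [ 0.3229564  -0.84442228 -0.26023563]
8.2333 [ 0.5432277  -0.09503053  0.01626288] [ 1.04187284 -0.92250817 -0.39497404]
9.3417 [ 0.54446002 -0.03761109  0.01628804] [ 0.18161076 -2.09974147 -1.38114762]
expected [0.54593986 0.03237327]
scene 0.94 (array([0.54826658, 0.02799809]), np.float64(0.6960049937578028)) 2247 3186
side 0.56 (array([0.54422751, 0.03137709]), np.float64(0.8895222584147665)) 3282 3680
scene0.npz
scene0.png
scene_9.4.png
side0.npz
side0.png
side_9.5.png
w1.png
```

Run:
```python
from h import *
o=[]
for f,c,(x,y) in(('scene_9.4','scene',(300,210)),('side_9.5','side',(230,225))):
    im=cv2.imread(f'pics/{f}.png');o.append(cv2.resize(im[y:y+130,x:x+130],(400,400),interpolation=2))
cv2.imwrite('pics/c1.png',np.hstack(o))
```

```text
(no output)
```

View pics/c1.png

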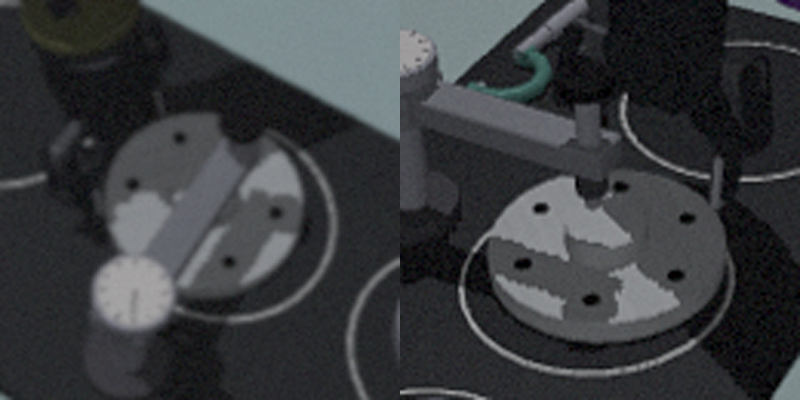

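The left (scene) crop shows the flange near the circle, still about 13 mm short on the hand's side. The right (side) crop shows it flat, with the hand clear of the arm and spindle. I'll finish the push, back off and check.

Run:
```python
from h import *
F=np.array([.5417,-.1729]);m=M[:2];u=(m-F)/np.linalg.norm(m-F)
Z=.029-.013*np.cos(TH)
ctrl.movel(np.r_[m-.0695*u,Z],max_speed=.02)
s=get_state();print(s['time'],s['tcp_pos'],s['contact_force'],s['tcp_pos'][:2]+.07*u)
ctrl.movel(np.r_[m-.16*u,Z],max_speed=.1)
ctrl.movel(np.r_[m-.20*u,.16],max_speed=.12)
flange(m)
s=get_state();print(s['time'],s['contact_force'])
o=[]
import glob
for c,(x,y) in(('scene',(300,210)),('side',(230,225))):
    f=max(glob.glob(f'pics/{c}_*.png'),key=lambda n:float(n.split('_')[1][:-4]))
    im=cv2.imread(f)
    a=np.linspace(0,2*np.pi,90)
    big=cv2.resize(im[y:y+130,x:x+130],(400,400),interpolation=2)
    for r,z,col in((.075,.036,(0,0,255)),(.083,.02,(0,255,0)),(.025,.052,(255,0,0))):
        P=proj(c,np.c_[m[0]+r*np.cos(a),m[1]+r*np.sin(a),0*a+z]);P=((P-[x,y]+.5)*400/130-.5)
        for p in P[::3]: cv2.circle(big,tuple(np.int32(p.round()).tolist()),1,col,-1)
    o.append(big)
cv2.imwrite('pics/c2.png',np.hstack(o))
```

```text
10.4 [ 0.54489645 -0.02362119  0.0162923 ] [-0.12478201 -3.46113327  0.2767047 ] [0.54637629 0.04636316]
scene 0.7 (array([0.54914082, 0.04649015]), np.float64(0.6379310344827587)) 2191 3207
scene 0.48 (array([0.60653495, 0.06762275]), np.float64(0.06783574455648107)) 33087 3207
side 0.62 (array([0.54556347, 0.04389587]), np.float64(0.9398516163222046)) 3554 3776
13.05 [-0.17725269  0.31721824 -0.63403995]
```

View pics/c2.png

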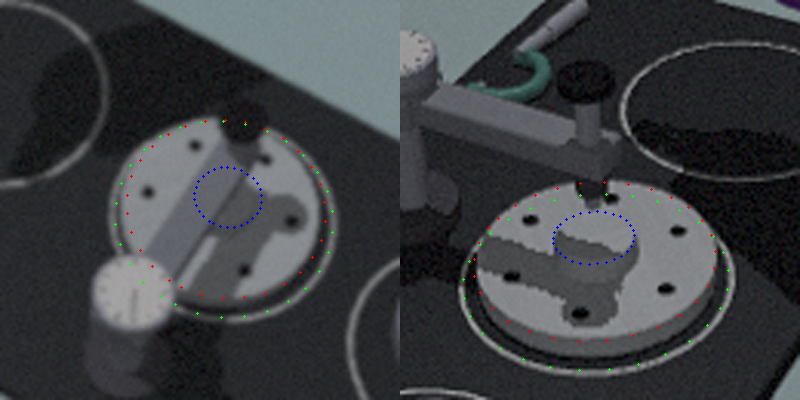

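The overlay shows the flange inside the circle in both views, about 2–3 mm from centre. The hand is clear and the plunger isn't touching. Next I shut the gripper and press the cap.

Run:
```python
from h import *
m=M[:2];u=np.array([.02,1.]);q=frame(u,0.)
s=get_state();ctrl.movel(np.r_[s['tcp_pos'][:2],.24],max_speed=.15)
ctrl.close_gripper(30)
ctrl.movep(np.r_[m,.22],q)
s=get_state();print(s['time'],s['tcp_pos'],s['contact_force'],s['width'],s['qpos'])
f0=s['contact_force'][2]
ctrl.movel(np.r_[m,.186],max_speed=.06)
for z in np.arange(.183,.155,-.003):
    ctrl.movel(np.r_[m,z],max_speed=.02);s=get_state();print(round(s['time'],2),s['tcp_pos'].round(4) if hasattr(s['tcp_pos'],'round') else s['tcp_pos'],np.round(s['contact_force'],2))
im,d=vision.grab_frame('side');cv2.imwrite('pics/s3.png',cv2.resize(im[180:330,200:400],(800,600),interpolation=2))
```

```text
15.6667 [0.5463472  0.04486888 0.22012841] [-0.33863844  0.43263172 -0.90019844] 2.238848234547318e-05 [-0.71415871  0.54762367  0.95294149  1.73154761 -0.49043796  1.12122905
 -2.77218776]
16.68 [0.5463 0.0459 0.183 ] [ 0.25  0.06 -0.02]
16.98 [0.5462 0.0458 0.1799] [0.26 0.56 0.32]
17.28 [0.5462 0.0458 0.1768] [ 0.24 -0.94  0.92]
17.58 [0.5462 0.0458 0.1739] [ 0.27 -1.15 -0.54]
17.88 [0.5463 0.0458 0.1709] [-0.53  0.69 -0.03]
18.18 [0.5463 0.0458 0.1678] [0.9  0.08 1.18]
18.48 [0.5462 0.0458 0.1647] [ 0.67 -0.12 -0.14]
18.78 [0.5463 0.0458 0.1618] [-0.12 -0.57 -0.11]
19.08 [0.5463 0.0458 0.1588] [-0.62 -0.01 -0.45]
19.38 [0.5463 0.0458 0.1558] [0.74 0.14 0.44]
```

View pics/s3.png

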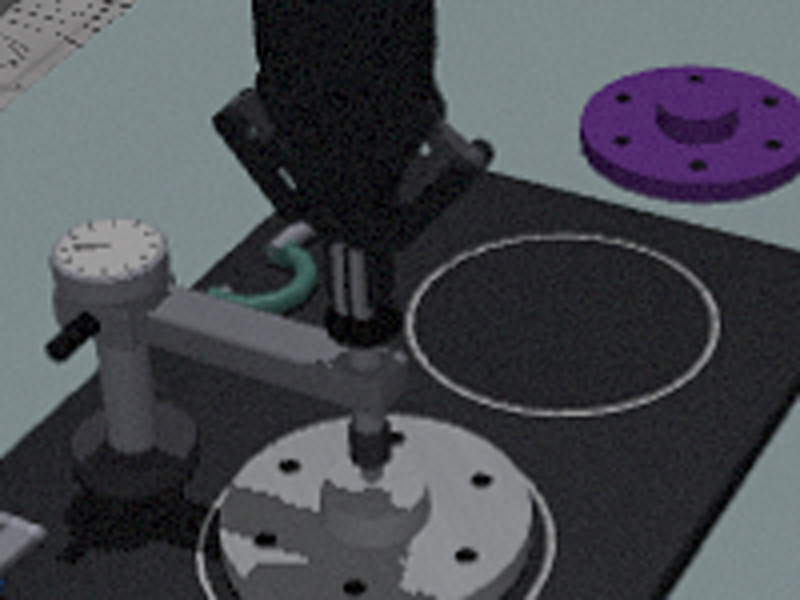

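The picture shows the shut fingers resting on the cap (365,325), with the spindle partly down and the plunger tip (372,480) just over the boss. I'll check the height against projections.

Run:
```python
from h import *
im=cv2.imread('pics/s3.png');m=M[:2];a=np.linspace(0,2*np.pi,60)
def ring(x,y,r,z,col):
    P=(proj('side',np.c_[x+r*np.cos(a),y+r*np.sin(a),0*a+z])-[200,180]+.5)*4-.5
    for p in P: cv2.circle(im,tuple(np.int32(p).tolist()),1,col,-1)
q=.18-.1558
ring(*m,.017,.1558,(0,0,255));ring(*m,.017,.1458,(0,255,255));ring(*m,.005,.082-q,(0,255,0));ring(.546,.044,.025,.052,(255,0,0))
cv2.imwrite('pics/s3o.png',im[150:550,200:600])
```

```text
(no output)
```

View pics/s3o.png

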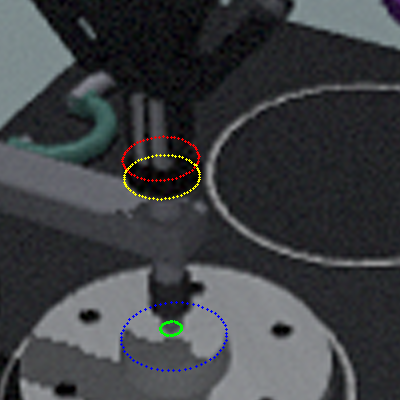

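The projection matches the picture: cap, plunger tip and boss are all where expected. I'll press on to the half-way depth, let go and check.

Run:
```python
from h import *
m=M[:2]
for z in(.153,.150,.148,.146,.144):
    ctrl.movel(np.r_[m,z],max_speed=.015);s=get_state();print(round(s['time'],2),np.round(s['tcp_pos'],4),np.round(s['contact_force'],2))
ctrl.pause(.3);s=get_state();print(np.round(s['contact_force'],2),np.round(s['tcp_pos'],4))
ctrl.movel(np.r_[m,.16],max_speed=.03);ctrl.movel(np.r_[m,.26],max_speed=.12)
s=get_state();ctrl.movel(np.r_[m-[0.05,.12],.28],max_speed=.15);ctrl.pause(.3)
im,d=vision.grab_frame('side')
im=cv2.resize(im[180:330,200:400],(800,600),interpolation=2);a=np.linspace(0,2*np.pi,60)
def ring(x,y,r,z,col):
    P=(proj('side',np.c_[x+r*np.cos(a),y+r*np.sin(a),0*a+z])-[200,180]+.5)*4-.5
    for p in P: cv2.circle(im,tuple(np.int32(p).tolist()),1,col,-1)
raw=im.copy()
ring(*m,.017,.144,(0,0,255));ring(.546,.044,.025,.052,(255,0,0))
cv2.imwrite('pics/s4.png',np.hstack([raw[150:550,200:600],im[150:550,200:600]]))
flange(m);print(get_state()['time'])
```

```text
19.78 [0.5464 0.0458 0.1528] [ 0.98 -0.03 -0.13]
20.13 [0.5464 0.0458 0.1498] [ 0.08 -0.53  1.07]
20.42 [0.5463 0.0458 0.1479] [-0.06  0.39  1.14]
20.7 [0.5463 0.0458 0.1459] [-0.15  0.73  2.31]
20.98 [0.5464 0.0458 0.144 ] [ 0.31 -0.17  2.23]
[-1.12  0.51  3.17] [0.5463 0.0458 0.144 ]
scene 0.64 (array([0.5494182 , 0.04682376]), np.float64(0.6195816914216429)) 2121 3207
side 0.77 (array([0.54534522, 0.04479484]), np.float64(0.8911780243000528)) 3374 3776
24.525
```

View pics/s4.png

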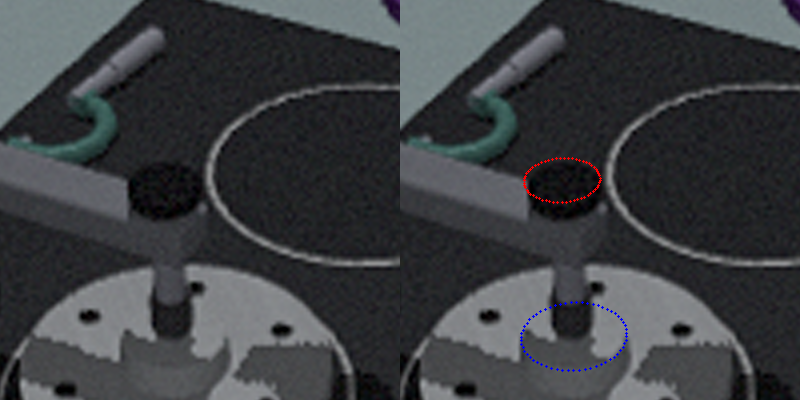

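The cap sits at the expected height, with its top ring at (165,180) in the left crop and its bottom edge at row 220 as predicted. The plunger is on the boss, the contact force rose from z = 0.150 as the spring should, and the hand is clear.

```bash
python3 -c "
from station import ticket;print(ticket.close_job())"
```

```text
the job is handed in; nothing more can be done
None
```

The job is handed in: the flange lies inside the middle circle, about 2–3 mm from its centre by camera. The plunger rests on the boss at about half-way, judged by cap height and force, the hand is clear, and the other parts were left alone.

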